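# Square up the signet in the ball vise and hold the magnifier over it

### The arm

A 6-joint arm with a two-finger parallel gripper is mounted at the origin on the work surface. World frame = base frame: x ahead of the robot, y to its left, z up, the work surface at z = 0. Lengths are in mm, angles in rad, forces in N, time in s.
With the tool pointing down it reaches from about 325 to 925 mm from the base axis. Payload 3.1 kg.
Tool frame: the origin (TCP) lies midway between the tips of the shut fingers; the grasp point (between the pads) lies 19 mm behind it; z points along the fingers, y is the line along which they close (so a half turn about z gives the same grasp; the last joint's range is limited). The gripper opens to 85 mm and grips with 20 to 120 N. Pads are 22 mm wide; open, the fingers measure 114 mm over their backs; the gripper's body (76 mm by 85 mm) begins 54 mm behind the grasp point. The pads swing forward as they close: fully open they stand 13 mm farther back than shut.
Start: joints at [-1.293, 0.217, 1.613, -0, 1.311, -0.112], TCP at [237.524, -578.119, 231.3] pointing down, gripper open.
Joint ranges: [-2.75, 2.75], [-0.78, 2.1], [0.31, 2.55], [-1.13, 4.27], [0.13, 2.63], [-2.58, 2.58]. Speed limits (rad/s): [2.79, 2.79, 3.14, 3.14, 3.14, 3.14].

### API

Orientations are given as a unit quaternion [w, x, y, z].
In Python, from cell import r, cams gives the robot as it stands.
- The arm moves only by the tool jog_arm, never from a script. Its argument "deltas" is one flat list of numbers, 4 for each row, row after row: the shift along the tool's x, y, z each as a share of 0.15 m, from -1 to 1, then the turn about the tool's z as a share of pi/2 rad, from -1 to 1. In form: [dx, dy, dz, roll, dx, dy, dz, roll, ...]. A call has exactly 8 rows; each row shifts and turns the commanded pose from where the row before left it, along the tool's axes as they then stand; what a row does not reach is not made up. A row lasts 1/10 s, in which the tool goes at most 50 mm and 8.59 degrees, less where a joint would pass 70% of its speed; a pose out of reach is approached as far as the arm can. A call with a number of a shift or a turn outside -1 to 1 is refused whole. A call with a gripper value outside its range is refused whole. "jaw" is the opening, from -1 (shut) to 1 (fully open), set as the call begins (left out, the last holds). The fingers move at their own pace and stop on an object; the grip force is fixed at half the most. Time passes only in rows, so rows that do not move let the fingers close, or fill a call up. It gives the time, the measured TCP pose, the force, the opening and the grip force at its end, in the units of the state.
- r.sense(): the state, without advancing time (a new reading comes with each control period).
- cams.read_camera(name): name is "side" or "top"; returns the picture (420x560x3 uint8, blue, green, red); there is no depth.
- cams.camera_info(name): a dict with "fx", "fy", "cx", "cy" (pixels), "xyz" and "orientation" of the camera in the world. Camera axes: x right, y down, z forward; pixel columns grow to the right and rows downward; lengths in mm; the calibration is good to about 2 mm. A picture is of the moment at which its call begins. camera_info takes no time and is no camera call.
- r.job_done(): hands the job in; it is judged then, once.
The state is a dict: "time": time; "joint_positions": joint angles; "dq": joint speeds; "effort": joint torques, N m; "tool_pos": TCP position; "tcp_rot": TCP orientation; "ft_force": force on the tool from outside, world axes, zero at the start; "ft_torque": the same for the moment, N m; "grip_width": finger opening in mm; "finger_force": force on a finger pad.
Only numpy, scipy, OpenCV 4.12 (cv2) and the standard library are available. Lean on these libraries where they do the work, as an engineer would, in place of code of your own. Each camera call takes 0.05 s, during which the arm holds its last target. There are 200 camera calls.

### The job

Get the signet ring ready for inspection at the jewellery bench: first swivel the head of the ball vise until the jaw screw that sticks out of it faces the white index line on the vise's base. Then draw the hand magnifier out of its leaning stand by the handle, turn it so that the lens is level, and hold it centred over the signet, about 9 cm above it, without the magnifier touching the vise or the ring. Finish while still holding it steady there, and leave everything else on the bench where it is.

Things in the scene. Friction and masses are not known exactly. Their poses are not given: they have to be found in the camera images.
- vise: Engraver's ball vise, fixed to the bench, plain steel: round base flange 124 mm across and 14 mm high, ball above it, 86 mm high to the top of the jaws. Origin on the bench at the vise's vertical swivel axis, z up; the white index line lies in the -x direction of this frame.
- index_line (a point): Middle of the white index line (16 mm long, 6 mm wide, radial) on top of the vise's flange, 51 mm from the swivel axis. The thinner grey marks every 30 degrees round the flange are plain graduations.
- head (a joint): Swivel of the vise's head about the vertical axis, rad, counter-clockwise from above positive; 0: jaw screw faces the index line; turns to 3.1 either way, stiffly (0.06 N m), and stays where left. On its round plate (80 mm across, top at z = 56 mm) sits the jaw block, 52 mm along the head's x axis, 44 mm wide in y, z = 56 to 86 mm, with flat upright sides: grip it across the 44 mm.
- jaw_screw (a point): Outer end of the jaw screw (12 mm round neck, 8 mm square end), which sticks out 16 mm from one end of the jaw block, 42 mm from the swivel axis, 72 mm above the bench, on the head's -x side. Axes: the head's (x from the screw towards the swivel axis, z up).
- signet (a point): Centre of the flat top face (15 mm across) of the brass signet ring clamped upright in the middle of the jaws: on the vise's swivel axis, 104 mm above the bench.
- stand: Heavy desk stand of the magnifier, fixed: dark wooden base 130 x 90 x 14 mm with a steel socket leaning 40 degrees from vertical towards the stand's +x axis (upward socket direction in this frame: 0.643, 0, 0.766). Origin on the bench, 10 mm from the base's middle towards -x, z up. Socket outside 24.4 x 32.4 mm (32.4 in y), walls 4 mm, 50 mm deep.
- socket_mouth (a point): Middle of the socket's mouth, 59 mm above the bench.
- magnifier: Hand magnifier, 80 to 145 g, 203 mm long, standing handle-down in the socket with 1 mm of play. Origin at the lens centre; x axis from the handle through the lens centre, z square to the lens, y across. Steel rim 80 mm across, 10 mm thick. Flat-sided black handle, x = -50 to -163 mm, 22 mm wide (y), 14 mm thick (z); in the stand the part above x = -113 mm is free, to grip across the 22 mm.
- handle_grip (a point): Point on the middle line of the magnifier's handle, 78 mm from the lens centre and 35 mm above the socket's mouth: a good place to grip. Frame as the magnifier's.
- handle_end (a point): Centre of the lower end of the magnifier's handle, 163 mm from the lens centre.
- dish: Bystander: white two-part ceramic dish 130 x 75 x 22 mm. Origin under its centre.
- jar: Bystander: small glass jar with a metal cap, 40 mm across, 55 mm high. Origin under its centre.
- bangle: Bystander: beaded rigid bangle lying flat, 70 mm across, 7 mm high. Origin at its centre on the bench.
- pliers: Bystander: round-nose pliers lying flat, 145 mm long along its x axis, 45 mm wide, 10 mm high. Origin under the pivot.
- caliper: Bystander: calliper lying flat, 200 mm long along its x axis, 13 mm high. Origin under the middle of its beam.
- gift_box: Bystander: small card box 82 x 82 x 31 mm. Origin under its centre.
- tin: Bystander: low round metal tin 62 mm across, 24 mm high. Origin under its centre.
There are look-alikes about, which are no part of the job. Of the things that look like the vise, the smallest one is meant.

How it is judged (in metres and radians):
On the way, in this order (a step that is already met when the one before it is completed fails the run):
1. the vise's jaw screw faces the white index line, within 8 degrees, and stands still (value of joint head between -0.14 and 0.14 rad and velocity of joint head between -0.05 and 0.05 rad/s), for 0.3 s.
2. the magnifier is drawn clear of its stand, held by the handle (height (world z) of handle_end above 0.075 m and contact force between magnifier and stand below 0.1 N and contact force between magnifier and vise below 0.1 N and contact force between the fingers and magnifier above 1 N and x of the grasp point in the frame of magnifier between -0.17 and -0.04 m and y of the grasp point in the frame of magnifier between -0.03 and 0.03 m), for 0.2 s.
At the end, for the whole second after the job is handed in: Jaw screw within 8 deg of the index line; magnifier held by its handle in the fingers, touching neither stand nor vise; lens level within 12 deg, its centre within 20 mm sideways of the signet's middle and 60 to 120 mm above its face; still (under 20 mm/s, 0.15 rad/s) (value of joint head between -0.14 and 0.14 rad and contact force between magnifier and stand below 0.1 N and contact force between magnifier and vise below 0.1 N and contact force between the fingers and magnifier above 1 N and x of the grasp point in the frame of magnifier between -0.17 and -0.04 m and y of the grasp point in the frame of magnifier between -0.03 and 0.03 m and (angle between magnifier's own z axis and vertical below 0.21 rad or angle between magnifier's own z axis and vertical above 2.93 rad) and horizontal distance between magnifier and signet below 0.02 m and z of magnifier in the frame of vise between 0.164 and 0.224 m and height (world z) of handle_end above 0.12 m and linear speed of magnifier below 0.02 m/s and angular speed of magnifier below 0.15 rad/s); the arm keeps its last pose, push and grip.
It fails at once if the magnifier knocks against the vise or the ring (over 1 N) (contact force between magnifier and vise above 1 N).
It fails at once if a bystander (dish, jar, bangle, pliers, calliper, card box or tin) is shifted by more than 25 mm (distance of any of dish, jar, bangle, pliers, caliper, gift_box, tin from where it was at the start of the episode above 0.025 m).
It also fails if it takes over 54 s, if anything falls off the work surface, if the arm or the gripper's body presses on something with over 40 N, if the wrist force passes 120 N, or if a joint passes its speed limit or range.

## Working session

There is one attempt and no reset: what is moved stays moved. The work goes in short steps, Python scripts to look and compute and a tool call to move; the robot and the scene stay as the last step left them, time stands still between calls to the robot, and variables do not carry over. Pictures are saved under pics/ and viewed, at most 10 in all, crops included, and the job is handed in when it is done.

Besides the shell and the picture viewer there is one more tool, called after "Emit:" by a JSON object that holds its "method" and its "body", one argument or row to a line. jog_arm: Moves the arm, as the interface text tells. Shift numbers are shares of 0.15 m and turn numbers shares of pi/2 rad, none past 1 either way. Its arguments: {"type":"object","properties":{"deltas":{"type":"array"},"jaw":{"type":"number"}},"required":["deltas"]}

```bash
ls; mkdir -p pics
python3 - <<'E'
from cell import r,cams
import cv2,json
for n in("top","side"):
    cv2.imwrite(f"pics/{n}0.png",cams.read_camera(n)); print(n,cams.camera_info(n))
print(r.sense())
E
```

```text
pics
top {'fx': 471.5023724500199, 'fy': 471.5023724500199, 'cx': 274.418015348916, 'cy': 214.47118739645302, 'xyz': array([ 412.39345109,    9.8592501 , 1215.3672999 ]), 'orientation': array([ 0.02032496, -0.7000803 ,  0.71377416, -0.00095789])}
side {'fx': 472.94920186108953, 'fy': 472.94920186108953, 'cx': 275.6575797658478, 'cy': 211.5247008569904, 'xyz': array([-282.58208787,  706.12480297,  735.3217923 ]), 'orientation': array([ 0.19833245, -0.3462108 ,  0.79829858, -0.4511338 ])}
{'time': 0.1, 'joint_positions': array([-1.29318583e+00,  2.17686777e-01,  1.61481925e+00, -3.17985944e-05,
        1.31131844e+00, -1.12188661e-01]), 'dq': array([ 0.00102105, -0.00159397, -0.0045093 ,  0.00048469, -0.00017275,
        0.00014375]), 'effort': array([-7.44060890e-04, -3.98075438e+01, -3.04968452e+01, -1.03302802e-04,
        4.25501639e-03,  1.41784952e-05]), 'tool_pos': array([ 237.31019642, -577.37205982,  230.07006064]), 'tcp_rot': array([-1.11082275e-03,  9.81065719e-01,  1.93671913e-01, -1.07502446e-04]), 'ft_force': array([ 0.30226129, -0.73310336, -0.41761468]), 'ft_torque': array([-0.029733  ,  0.0338248 , -0.00105826]), 'finger_force': 0.0, 'grip_width': 85.39559621377025}
```

View pics/top0.png

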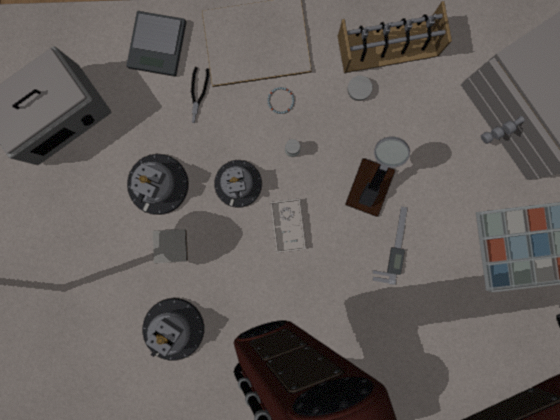

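View pics/side0.png

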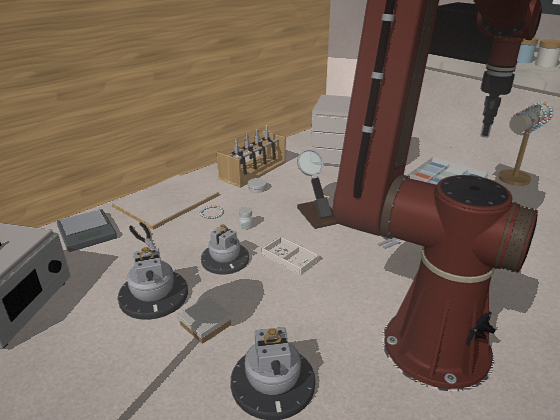

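Vise look-alikes in the top view are (157,184), (172,329) and (238,184). The last is the smallest, so I choose it and check it in a crop, along with the magnifier stand at (375,180).

```bash
cat > h.py <<'E'
import numpy as np,cv2
from cell import r,cams
from scipy.spatial.transform import Rotation as R
def rot(q): return R.from_quat(np.roll(q,-1)).as_matrix()
def ray(n,u,v):
    i=cams.camera_info(n); return np.array(i["xyz"]),rot(i["orientation"])@[(u-i["cx"])/i["fx"],(v-i["cy"])/i["fy"],1]
def atz(n,u,v,z):
    o,d=ray(n,u,v); return o+d*(z-o[2])/d[2]
def tri(a,b):
    o1,d1=ray("top",*a);o2,d2=ray("side",*b)
    s=np.linalg.lstsq(np.c_[d1,-d2],o2-o1,rcond=None)[0]
    p,q=o1+d1*s[0],o2+d2*s[1]; return (p+q)/2,np.linalg.norm(p-q)
def proj(n,p):
    i=cams.camera_info(n); c=rot(i["orientation"]).T@(np.array(p)-i["xyz"]); return i["fx"]*c[0]/c[2]+i["cx"],i["fy"]*c[1]/c[2]+i["cy"]
E
python3 - <<'E'
from h import *
t=cv2.imread("pics/top0.png");s=cv2.imread("pics/side0.png")
f=lambda im,x,y,w,h,k:cv2.resize(im[y:y+h,x:x+w],None,fx=k,fy=k,interpolation=cv2.INTER_CUBIC)
g=np.zeros((600,800,3),np.uint8)
g[:300,:400]=f(t,208,152,80,60,5)      # vise top
g[:300,400:]=f(t,340,130,80,60,5) if 0 else cv2.resize(t[130:220,335:455],(400,300),interpolation=cv2.INTER_CUBIC)
g[300:,:400]=f(s,185,216,80,60,5)
g[300:,400:]=cv2.resize(s[142:232,270:390],(400,300),interpolation=cv2.INTER_CUBIC)
cv2.imwrite("pics/crop1.png",np.clip(g.astype(float)*1.5,0,255))
print(tri((172,245),(205,322)))
E
```

```text
(array([375.1101862 , 307.39234969,   6.41306796]), np.float64(1.735786099722923))[ WARN:0@0.500] global loadsave.cpp:1063 imwrite_ Unsupported depth image for selected encoder is fallbacked to CV_8U.
```

View pics/crop1.png

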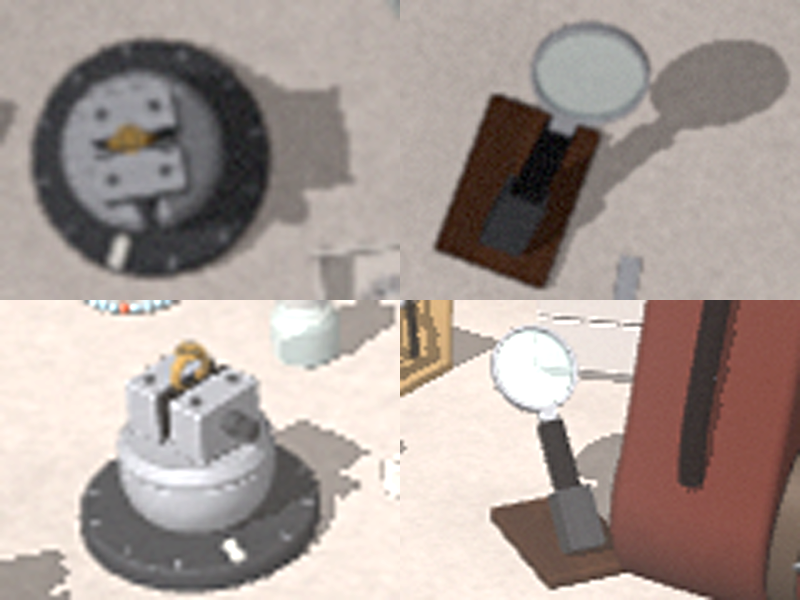

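Run:
```python
from h import *
np.set_printoptions(precision=1,suppress=True)
T=lambda x,y:(x/5+208,y/5+152); S=lambda x,y:(x/5+185,(y-300)/5+216)
M=lambda x,y:((x-400)/3.3333+335,y/3.3333+130); N=lambda x,y:((x-400)/3.3333+270,(y-300)/3.3333+142)
print("flange",atz("top",*T(151,157),14))
L=tri(T(120,251),S(234,549));print("index",L,atz("top",*T(120,251),14),atz("side",*S(234,549),14))
print("ring",tri(T(130,133),S(190,345)),atz("top",*T(130,133),104))
print("screw",tri(T(152,214),S(246,428)),atz("top",*T(152,214),72))
for n,p in dict(blk=(90,92),b2=(165,82),b3=(187,192),b4=(113,203)).items(): print(n,atz("top",*T(*p),86))
print("lens",tri(M(590,70),N(535,370)))
print("mouth",tri(M(530,190),N(568,488)))
print("neck",tri(M(563,128),N(552,420)))
c=[atz("top",*M(*p),14) for p in((497,95),(601,127),(547,288),(437,248))];print("base",c,np.mean(c,0))
for n,(u,v) in dict(dish=(290,225),jar=(293,147),tin=(360,88),bangle=(281,100),cal=(397,255)).items(): print(n,atz("top",u,v,10))
```

```text
flange [530.3 133.7  14. ]
index (array([481.5, 149.2,  15.7]), np.float64(2.500779543934679)) [482.4 150.4  14. ] [482.4 147.1  14. ]
ring (array([531.5, 132.4, 105.5]), np.float64(4.201774933323829)) [533.1 134.2 104. ]
screw (array([495.9, 126.8,  70.8]), np.float64(2.7674127050100004)) [496.8 127.7  72. ]
blk [555.3 155.2  86. ]
b2 [559.3 118.9  86. ]
b3 [506.  109.2  86. ]
b4 [501.4 145.   86. ]
lens (array([ 582.6, -233.6,  138.5]), np.float64(5.277213070519605))
mouth (array([ 509.1, -204. ,   59.9]), np.float64(1.879204581169803))
neck (array([ 547.6, -220.5,  106.3]), np.float64(4.304301984580862))
base [array([ 586.9, -188.6,   14. ]), array([ 560.6, -266.8,   14. ]), array([ 438.8, -222.8,   14. ]), array([ 470.9, -140.2,   14. ])] [ 514.3 -204.6   14. ]
dish [421.3   3.2  10. ]
jar [621.3  -8.4  10. ]
tin [ 769.3 -183.3   10. ]
bangle [743.7  20.   10. ]
cal [ 340.1 -266.2   10. ]
```

```bash
cat >> h.py <<'E'
def yaw(): y=rot(r.sense()["tcp_rot"])[:,1]; return np.degrees(np.arctan2(y[1],y[0]))
def plan(tgt,psi,rows):
    "shift shares per row at the present yaw (of tool y), and total roll share to psi"
    s=r.sense(); d=rot(s["tcp_rot"]).T@(np.array(tgt)-s["tool_pos"])
    w=(psi-yaw()+180)%360-180
    print("pos",s["tool_pos"].round(1),"yaw",round(yaw(),1),"t",s["time"],"rows",rows,(d/150/rows).round(4),"roll total",round(-w/90,4),"q",s["joint_positions"].round(2))
E
python3 -c "
from h import *
plan((531,132.6,180),-79.5,24)"
```

```text
pos [ 237.3 -577.4  230.1] yaw -67.7 t 0.1 rows 24 [ 0.1504 -0.1514  0.0143] roll total 0.1315 q [-1.29  0.22  1.61 -0.    1.31 -0.11]
```

Emit:
{"method": "jog_arm", "body": {
  "deltas": [0.15,-0.151,0,0,0.15,-0.151,0,0,0.15,-0.151,0,0,0.15,-0.151,0,0,0.15,-0.151,0,0,0.15,-0.151,0,0,0.15,-0.151,0,0,0.15,-0.151,0,0],
  "jaw": 1
}}

```text
time: 0.9
tool_pos: [335.2, -340.5, 230.7]
tcp_rot: [-0.0, 0.981, 0.194, -0.0]
ft_force: [0.4, 0.3, 0.6]
grip_width: 85.4
finger_force: 0.0
```

Emit:
{"method": "jog_arm", "body": {
  "deltas": [0.15,-0.151,0,0,0.15,-0.151,0,0,0.15,-0.151,0,0,0.15,-0.151,0,0,0.15,-0.151,0,0,0.15,-0.151,0,0,0.15,-0.151,0,0,0.15,-0.151,0,0]
}}

```text
time: 1.7
tool_pos: [432.8, -104.7, 230.9]
tcp_rot: [-0.0, 0.981, 0.194, -0.0]
ft_force: [1.0, -1.0, 0.2]
grip_width: 85.7
finger_force: 0.0
```

Emit:
{"method": "jog_arm", "body": {
  "deltas": [0.15,-0.151,0,0,0.15,-0.151,0,0,0.15,-0.151,0,0,0.15,-0.151,0,0,0.15,-0.151,0,0,0.15,-0.151,0,0,0.15,-0.151,0,0,0.15,-0.151,0,0]
}}

```text
time: 2.5
tool_pos: [530.3, 131.2, 230.7]
tcp_rot: [0.0, 0.981, 0.194, -0.001]
ft_force: [0.1, -0.2, 0.1]
grip_width: 85.7
finger_force: 0.0
```

Emit:
{"method": "jog_arm", "body": {
  "deltas": [0,0,0.04,0.066,0,0,0.04,0.066,0,0,0.04,0,0,0,0.04,0,0,0,0.04,0,0,0,0.04,0,0,0,0.04,0,0,0,0,0]
}}

```text
time: 3.3
tool_pos: [529.6, 129.7, 188.0]
tcp_rot: [0.0, 0.996, 0.091, -0.001]
ft_force: [-1.1, 0.0, -1.3]
grip_width: 85.4
finger_force: 0.0
```

```bash
python3 -c "
from h import *
plan((531,132.6,62),-79.5,16)
s=cams.read_camera('side');t=cams.read_camera('top')
cv2.imwrite('pics/a.png',np.hstack([cv2.resize(t[130:250,180:300],(400,400),interpolation=2),cv2.resize(s[170:290,165:285],(400,400),interpolation=2)]))"
```

```text
pos [529.6 129.7 188. ] yaw -79.5 t 3.3 rows 16 [ 0.0009 -0.0011  0.0525] roll total -0.0005 q [0.11 0.09 1.84 0.   1.21 1.5 ]
```

View pics/a.png

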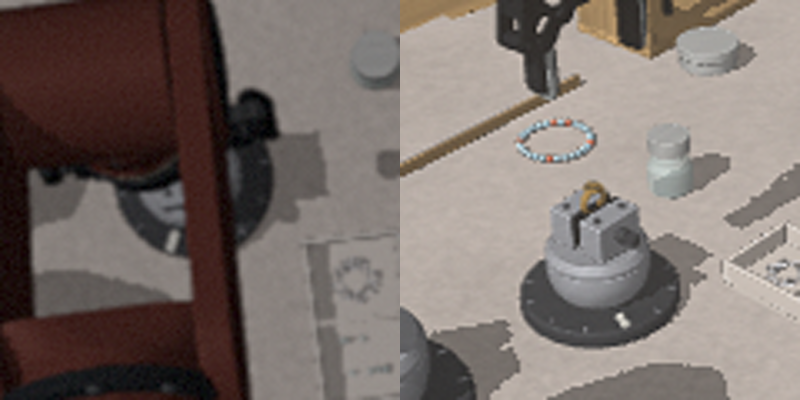

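The side view shows the gripper above the vise, fingers one behind the other at crop (550,90), with the jaw block clear below. Descending now.

Emit:
{"method": "jog_arm", "body": {
  "deltas": [0.007,-0.009,0.1,0,0.007,-0.009,0.1,0,0,0,0.1,0,0,0,0.1,0,0,0,0.1,0,0,0,0.1,0,0,0,0.1,0,0,0,0.1,0]
}}

```text
time: 4.2
tool_pos: [531.9, 132.9, 67.9]
tcp_rot: [-0.0, 0.996, 0.091, -0.0]
ft_force: [-0.5, -0.2, 0.0]
grip_width: 85.3
finger_force: 0.0
```

Emit:
{"method": "jog_arm", "body": {
  "deltas": [0,0,0.02,0,0,0,0.02,0,0,0,0,0,0,0,0,0,0,0,0,0,0,0,0,0,0,0,0,0,0,0,0,0],
  "jaw": -1
}}

```text
time: 5.0
tool_pos: [531.9, 134.1, 63.9]
tcp_rot: [-0.001, 0.996, 0.091, 0.0]
ft_force: [-2.1, 5.0, 0.6]
grip_width: 42.4
finger_force: 64.6
```

Emit:
{"method": "jog_arm", "body": {
  "deltas": [0,0,0,0.055,0,0,0,0.055,0,0,0,0.055,0,0,0,0.055,0,0,0,0.055,0,0,0,0.05,0,0,0,0,0,0,0,0]
}}

```text
time: 5.8
tool_pos: [531.8, 133.7, 63.9]
tcp_rot: [-0.001, 0.987, -0.163, -0.0]
ft_force: [-3.7, 3.9, 2.9]
grip_width: 42.6
finger_force: 64.7
```

Emit:
{"method": "jog_arm", "body": {
  "deltas": [0,0,0,0,0,0,0,0,0,0,0,0,0,0,0,0,0,0,0,0,0,0,0,0,0,0,0,0,0,0,0,0],
  "jaw": 1
}}

```text
time: 6.6
tool_pos: [532.0, 132.9, 63.3]
tcp_rot: [0.0, 0.987, -0.163, 0.0]
ft_force: [-0.7, -0.5, 1.1]
grip_width: 85.4
finger_force: 0.0
```

Emit:
{"method": "jog_arm", "body": {
  "deltas": [0,0,-0.15,0,0,0,-0.15,0,0,0,-0.15,0,0,0,-0.15,0,0,0,-0.15,0,0,0,-0.15,0,0,0,-0.15,0,0,0,-0.05,0]
}}

```text
time: 7.4
tool_pos: [533.7, 133.2, 231.4]
tcp_rot: [-0.001, 0.987, -0.163, 0.003]
ft_force: [0.3, 0.7, -0.3]
grip_width: 85.2
finger_force: 0.0
```

```bash
python3 -c "
from h import *
plan((532,-213.5,225),-111.4,16)
i=cams.read_camera('side')
cv2.imwrite('pics/b.png',cv2.resize(i[216:276,185:265],(800,600),interpolation=2))"
```

```text
pos [533.7 133.2 231.4] yaw -108.8 t 7.4 rows 16 [0.0458 0.137  0.0026] roll total 0.029 q [ 0.12  0.05  1.8  -0.    1.29  2.02]
```

View pics/b.png

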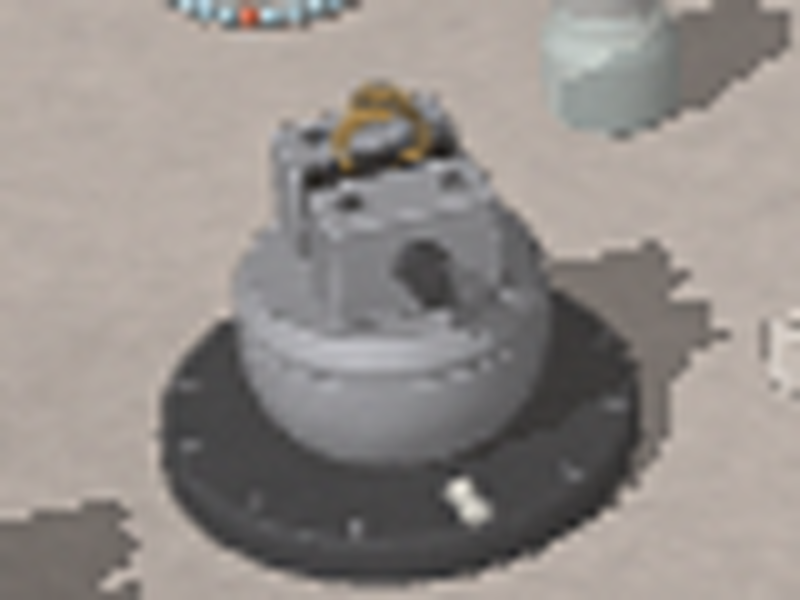

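The jaw screw, crop (432,275), now points toward the white line at (468,500). I'll check this numerically and from the top once the arm is away.

Emit:
{"method": "jog_arm", "body": {
  "deltas": [0.046,0.137,0,0.029,0.046,0.137,0,0,0.046,0.137,0,0,0.046,0.137,0,0,0.046,0.137,0,0,0.046,0.137,0,0,0.046,0.137,0,0,0.046,0.137,0,0]
}}

```text
time: 8.25
tool_pos: [523.4, -41.0, 226.6]
tcp_rot: [-0.0, 0.983, -0.186, -0.001]
ft_force: [0.2, -0.3, 1.1]
grip_width: 85.3
finger_force: 0.0
```

Emit:
{"method": "jog_arm", "body": {
  "deltas": [0.046,0.137,0,0,0.046,0.137,0,0,0.046,0.137,0,0,0.046,0.137,0,0,0.046,0.137,0,0,0.046,0.137,0,0,0.046,0.137,0,0,0.046,0.137,0,0]
}}

```text
time: 9.05
tool_pos: [514.9, -214.0, 226.5]
tcp_rot: [-0.0, 0.983, -0.186, -0.001]
ft_force: [1.1, -0.9, 0.4]
grip_width: 85.8
finger_force: 0.0
```

```bash
python3 -c "
from h import *
plan((532,-213.5,225),-111.4,16)
for a in (151,156,161,166,171):
  c,s=np.cos(np.radians(a)),np.sin(np.radians(a)); u,v=proj('side',(531+42*c,132.7+42*s,72)); print(a,round((u-185)*10),round((v-216)*10))
t=cams.read_camera('top');s=cams.read_camera('side')
f=lambda im:cv2.resize(im,(400,400),interpolation=2)
cv2.imwrite('pics/c.png',np.hstack([f(t[154:214,208:268]),f(s[132:232,280:380])]))"
```

```text
pos [ 514.9 -214.   226.5] yaw -111.4 t 9.05 rows 16 [ 0.0066 -0.0028  0.0006] roll total -0.0001 q [-0.52  0.08  1.78 -0.    1.29  1.42]
151 406 296
156 421 294
161 435 291
166 449 287
171 463 282
```

View pics/c.png

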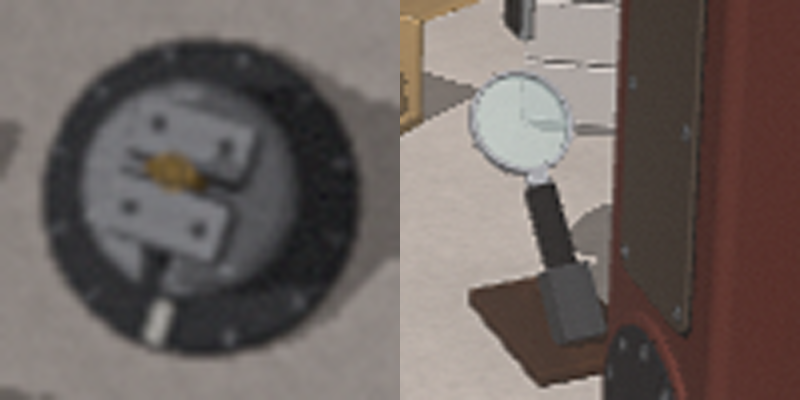

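Top view: the jaw screw at (157,265) lines up with the white line at (158,322), so the head is set. The magnifier is unmoved; the gripper is still above it.

```bash
python3 -c "
from h import *
plan((532.5,-214,75),-111.4,1)"
```

```text
pos [ 514.9 -215.4  226.6] yaw -111.6 t 9.15 rows 1 [ 0.1076 -0.0526  1.0106] roll total -0.0018 q [-0.52  0.08  1.78 -0.    1.29  1.43]
```

Emit:
{"method": "jog_arm", "body": {
  "deltas": [0.108,-0.048,0,0,0,0,0.15,0,0,0,0.15,0,0,0,0.15,0,0,0,0.15,0,0,0,0.1,0,0,0,0.1,0,0,0,0,0]
}}

```text
time: 9.95
tool_pos: [531.6, -211.4, 105.4]
tcp_rot: [-0.001, 0.983, -0.186, -0.003]
ft_force: [0.7, 0.4, -0.1]
grip_width: 85.4
finger_force: 0.0
```

```bash
python3 -c "
from h import *
plan((532.5,-214,75),-111.4,1)
t=cams.read_camera('top');s=cams.read_camera('side')
f=lambda im:cv2.resize(im,(400,400),interpolation=2)
cv2.imwrite('pics/d.png',np.hstack([f(t[120:220,330:430]),f(s[132:232,270:370])]))"
```

```text
pos [ 531.6 -211.4  105.4] yaw -111.4 t 9.95 rows 1 [0.0129 0.0144 0.2027] roll total 0.0001 q [-0.5   0.25  1.83  0.    1.07  1.44]
```

View pics/d.png

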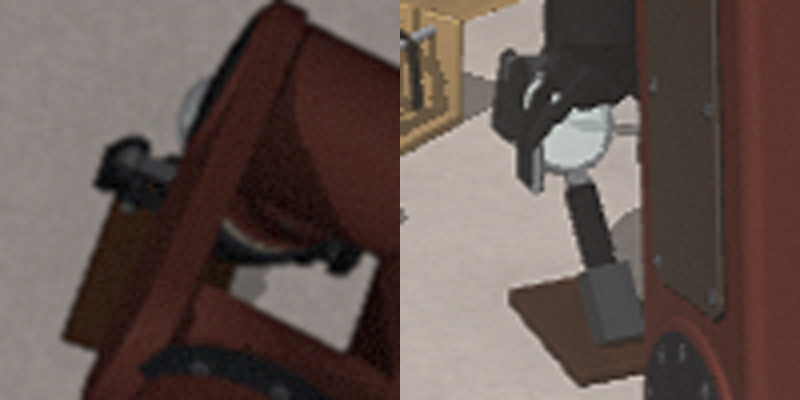

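The side view shows the left finger at (535,180) beside the magnifier's rim, with the handle at (590,225) unmoved and nothing touching. Descending the last 30 mm and closing.

Emit:
{"method": "jog_arm", "body": {
  "deltas": [0.006,0.014,0.04,0,0,0,0.04,0,0,0,0.04,0,0,0,0.04,0,0,0,0.04,0,0,0,0,0,0,0,0,0,0,0,0,0]
}}

```text
time: 10.85
tool_pos: [533.8, -215.1, 78.5]
tcp_rot: [0.0, 0.983, -0.186, 0.0]
ft_force: [0.6, -0.2, 0.4]
grip_width: 85.4
finger_force: 0.0
```

Emit:
{"method": "jog_arm", "body": {
  "deltas": [0,0,0,0,0,0,0,0,0,0,0,0,0,0,0,0,0,0,0,0,0,0,0,0,0,0,0,0,0,0,0,0],
  "jaw": -1
}}

```text
time: 11.65
tool_pos: [534.0, -214.3, 78.5]
tcp_rot: [-0.001, 0.983, -0.186, 0.0]
ft_force: [1.5, 4.6, 2.5]
grip_width: 20.8
finger_force: 59.7
```

Emit:
{"method": "jog_arm", "body": {
  "deltas": [0.032,0,-0.038,0,0.032,0,-0.038,0,0.032,0,-0.038,0,0.032,0,-0.038,0,0.032,0,-0.038,0,0.032,0,-0.038,0,0.032,0,-0.038,0,0.032,0,-0.038,0]
}}

```text
time: 12.45
tool_pos: [570.4, -231.0, 125.5]
tcp_rot: [0.002, 0.983, -0.185, 0.001]
ft_force: [0.5, -0.1, -0.3]
grip_width: 20.9
finger_force: 59.0
```

Emit:
{"method": "jog_arm", "body": {
  "deltas": [0.032,0,-0.038,0,0.032,0,-0.038,0,0.032,0,-0.038,0,0.032,0,-0.038,0,0.032,0,-0.038,0,0,0,-0.1,0,0,0,0,0,0,0,0,0]
}}

```text
time: 13.25
tool_pos: [592.1, -238.0, 168.5]
tcp_rot: [0.0, 0.983, -0.186, 0.001]
ft_force: [-1.3, 0.2, -0.7]
grip_width: 20.6
finger_force: 59.0
```

```bash
python3 -c "
from h import *
plan((532.5,-214,75),-111.4,1)
t=cams.read_camera('top');s=cams.read_camera('side')
f=lambda im:cv2.resize(im,(400,400),interpolation=2)
cv2.imwrite('pics/e.png',np.hstack([f(t[90:210,350:470]),f(s[102:222,260:380])]))"
```

```text
pos [ 592.1 -238.   168.5] yaw -111.4 t 13.25 rows 1 [-0.4294 -0.0039  0.6224] roll total 0.0 q [-0.49  0.3   1.63 -0.    1.21  1.45]
```

View pics/e.png

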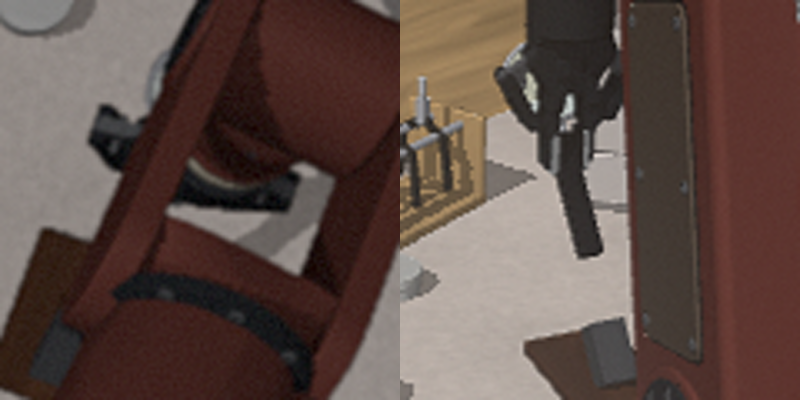

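The magnifier is out of its socket: handle end in mid-air at side crop (590,255), socket empty at (605,350). The tool only rolls about vertical, so I'll level the lens by dragging the handle end on clear bench, pivoting it in the pads. First I turn the tool so the lens points to +y.

Emit:
{"method": "jog_arm", "body": {
  "deltas": [0,0,0,-0.09,0,0,0,-0.09,0,0,0,-0.09,0,0,0,-0.09,0,0,0,-0.09,0,0,0,-0.09,0,0,0,-0.09,0,0,0,-0.09]
}}

```text
time: 14.15
tool_pos: [591.0, -237.4, 166.5]
tcp_rot: [-0.001, 0.928, 0.372, -0.001]
ft_force: [-0.8, -0.3, -1.7]
grip_width: 20.9
finger_force: 59.0
```

Emit:
{"method": "jog_arm", "body": {
  "deltas": [0,0,0,-0.09,0,0,0,-0.09,0,0,0,-0.09,0,0,0,-0.09,0,0,0,-0.09,0,0,0,-0.068,0,0,0,0,0,0,0,0]
}}

```text
time: 14.95
tool_pos: [591.2, -237.5, 166.8]
tcp_rot: [-0.001, 0.708, 0.706, -0.0]
ft_force: [0.6, -0.2, -0.9]
grip_width: 20.4
finger_force: 59.0
```

```bash
python3 -c "
from h import *
np.set_printoptions(precision=0,suppress=True)
plan((670,-345,75),0,8)
for p in ((466,85),(500,125),(530,178),(345,72),(450,55),(480,210)): print(p,atz('top',*p,30))
t=cams.read_camera('top');s=cams.read_camera('side')
f=lambda im:cv2.resize(im,(400,400),interpolation=2)
cv2.imwrite('pics/f.png',np.hstack([f(t[60:220,340:500]),f(s[82:222,250:390])]))"
```

```text
pos [ 591. -238.  167.] yaw -0.1 t 14.95 rows 8 [-0.  0.  0.] roll total -0.0013 q [-0.  0.  2.  0.  1. -0.]
(466, 85) [ 764. -445.   30.]
(500, 125) [ 661. -526.   30.]
(530, 178) [ 526. -595.   30.]
(345, 72) [ 805. -143.   30.]
(450, 55) [ 841. -407.   30.]
(480, 210) [ 449. -470.   30.]
```

View pics/f.png

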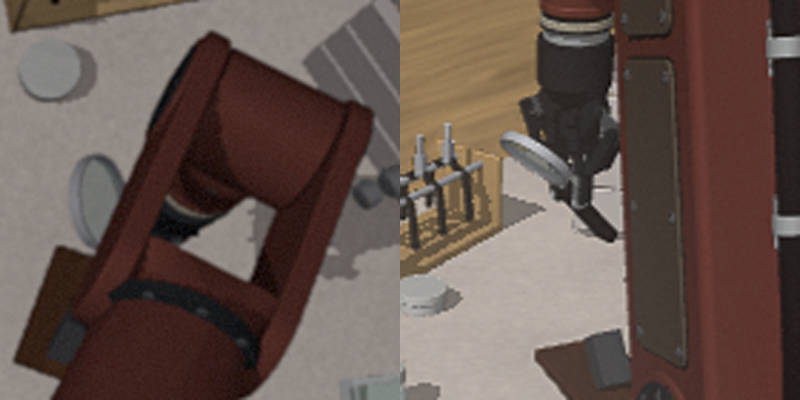

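The side view shows the magnifier firmly held at its slant, lens at (537,158) and handle end at (610,238). The bench around (660,-350) is clear, so I move there and lower.

Emit:
{"method": "jog_arm", "body": {
  "deltas": [-0.081,0.058,0.02,0,-0.081,0.058,0.04,0,-0.081,0.058,0.08,0,-0.081,0.058,0.1,0,-0.081,0.058,0.1,0,-0.081,0.058,0.1,0,-0.081,0.058,0.1,0,-0.081,0.058,0.1,0]
}}

```text
time: 15.85
tool_pos: [661.5, -335.4, 70.6]
tcp_rot: [-0.0, 0.707, 0.707, -0.0]
ft_force: [0.8, 0.1, -1.1]
grip_width: 20.6
finger_force: 59.0
```

Emit:
{"method": "jog_arm", "body": {
  "deltas": [0.01,0,0.02,0,0.03,0,0.02,0,0.04,0,0.02,0,0.04,0,0.02,0,0.04,0,0.02,0,0.04,0,0.02,0,0.04,0,0.02,0,0,0,0,0]
}}

```text
time: 16.65
tool_pos: [662.8, -298.2, 51.8]
tcp_rot: [0.001, 0.707, 0.708, 0.001]
ft_force: [1.1, -0.7, 6.9]
grip_width: 20.8
finger_force: 58.9
```

Emit:
{"method": "jog_arm", "body": {
  "deltas": [0.03,0,0.025,0,0.03,0,0.025,0,0.03,0,0.025,0,0.03,0,0.025,0,0.03,0,0.025,0,0.03,0,0.025,0,0.03,0,0.025,0,0,0,0,0]
}}

```text
time: 17.45
tool_pos: [660.6, -266.1, 23.0]
tcp_rot: [-0.001, 0.707, 0.707, -0.0]
ft_force: [-0.6, -1.4, 4.9]
grip_width: 20.6
finger_force: 58.8
```

Emit:
{"method": "jog_arm", "body": {
  "deltas": [0.02,0,0.02,0,0.02,0,0.02,0,0.02,0,0.02,0,0.02,0,0.02,0,0.02,0,0.02,0,0,0,0,0,0,0,0,0,0,0,0,0]
}}

```text
time: 18.25
tool_pos: [661.2, -251.8, 9.0]
tcp_rot: [-0.001, 0.707, 0.707, 0.0]
ft_force: [-0.2, -0.8, 3.4]
grip_width: 20.6
finger_force: 58.9
```

```bash
python3 -c "
from h import *
plan((670,-345,6),0,1)
t=cams.read_camera('top');s=cams.read_camera('side')
cv2.imwrite('pics/g.png',np.hstack([cv2.resize(t[60:220,340:500],(400,400)),cv2.resize(s[100:220,250:370],(400,400),interpolation=2)]))"
```

```text
pos [ 661.2 -251.8    9. ] yaw 0.0 t 18.25 rows 1 [-0.6214  0.0587  0.0193] roll total 0.0001 q [-0.46  0.62  1.51  0.    1.01 -0.46]
```

View pics/g.png

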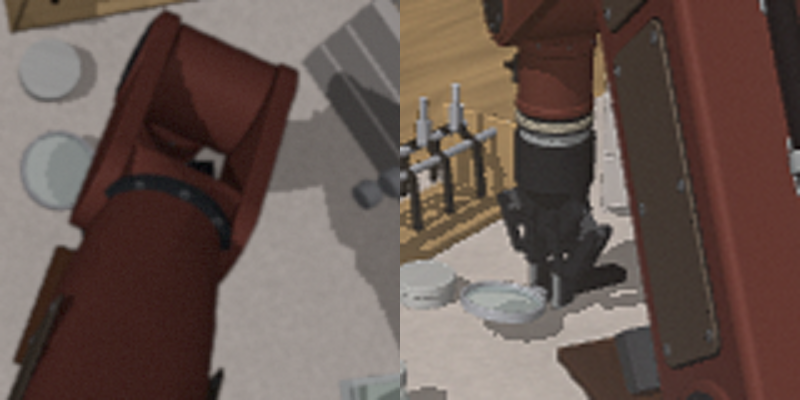

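The lens now lies nearly level, about 5° by geometry, at side crop (505,300) next to the tin at (425,285) with a visible gap. Pressing 4 mm more, then lifting.

Emit:
{"method": "jog_arm", "body": {
  "deltas": [0.01,0,0.013,0,0.01,0,0.013,0,0,0,0,0,0,0,0,0,0,0,-0.05,0,0,0,-0.1,0,0,0,-0.15,0,0,0,-0.15,0]
}}

```text
time: 19.15
tool_pos: [660.1, -248.0, 72.7]
tcp_rot: [-0.002, 0.707, 0.707, 0.0]
ft_force: [0.4, -0.2, -0.6]
grip_width: 20.7
finger_force: 58.7
```

Emit:
{"method": "jog_arm", "body": {
  "deltas": [0,0,-0.15,0,0,0,-0.15,0,0,0,-0.15,0,0,0,-0.15,0,0,0,-0.15,0,0,0,-0.06,0,0,0,0,0,0,0,0,0]
}}

```text
time: 19.95
tool_pos: [660.5, -248.9, 193.2]
tcp_rot: [-0.001, 0.707, 0.707, -0.0]
ft_force: [-0.4, 0.5, -1.4]
grip_width: 20.8
finger_force: 58.7
```

```bash
python3 -c "
from h import *
plan((531,40,189),0,16)
s=cams.read_camera('side')
cv2.imwrite('pics/i.png',cv2.resize(s[60:210,230:380],(600,600),interpolation=2))"
```

```text
pos [ 660.5 -248.9  193.2] yaw 0.0 t 19.95 rows 16 [ 0.1204 -0.0539  0.002 ] roll total 0.0002 q [-0.46  0.42  1.43  0.    1.29 -0.46]
```

View pics/i.png

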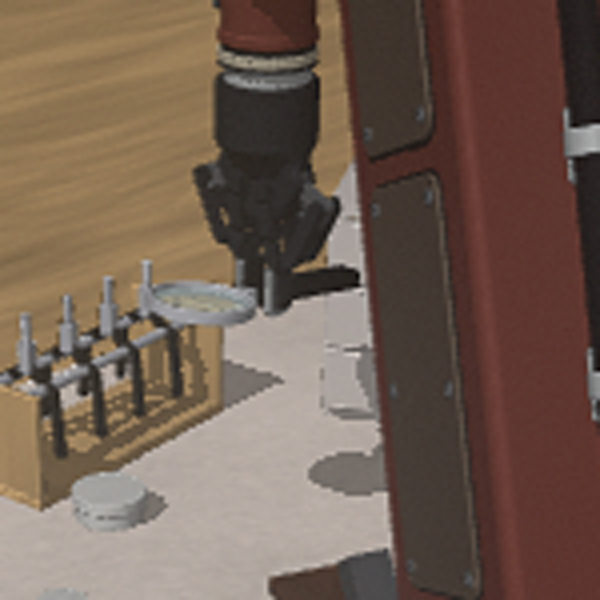

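The magnifier is lifted, lens at crop (198,302) and handle end at (358,278), looking level. Checking the tilt with rays in the plane x = 660.5.

```bash
python3 -c "
from h import *
for u,v in ((279.5,135.7),(319.5,129.5)):
  o,d=ray('side',u,v); print((o+d*(660.5-o[0])/d[0]).round(1))
"
```

```text
[ 660.5 -184.7  215.3]
[ 660.5 -358.6  188.1]
```

Emit:
{"method": "jog_arm", "body": {
  "deltas": [0.12,-0.054,0,0,0.12,-0.054,0,0,0.12,-0.054,0,0,0.12,-0.054,0,0,0.12,-0.054,0,0,0.12,-0.054,0,0,0.12,-0.054,0,0,0.12,-0.054,0,0]
}}

```text
time: 20.8
tool_pos: [595.1, -104.2, 192.8]
tcp_rot: [-0.001, 0.707, 0.707, -0.001]
ft_force: [-0.4, 0.2, -1.7]
grip_width: 21.0
finger_force: 58.8
```

Emit:
{"method": "jog_arm", "body": {
  "deltas": [0.12,-0.054,0,0,0.12,-0.054,0,0,0.12,-0.054,0,0,0.12,-0.054,0,0,0.12,-0.054,0,0,0.12,-0.054,0,0,0.12,-0.054,0,0,0.08,-0.054,0,0]
}}

```text
time: 21.6
tool_pos: [530.8, 34.3, 194.4]
tcp_rot: [-0.0, 0.707, 0.708, 0.0]
ft_force: [0.5, -0.5, -0.2]
grip_width: 20.3
finger_force: 58.8
```

```bash
python3 -c "
from h import *
plan((531,52,189),0,8)
t=cams.read_camera('top');s=cams.read_camera('side')
cv2.imwrite('pics/j.png',np.hstack([cv2.resize(t[130:250,190:310],(400,400),interpolation=2),cv2.resize(s[150:290,160:300],(400,400),interpolation=2)]))"
```

```text
pos [530.8  34.3 194.4] yaw 0.1 t 21.6 rows 8 [0.0148 0.0001 0.0045] roll total 0.0008 q [-0.07  0.05  1.87  0.    1.22 -0.07]
```

View pics/j.png

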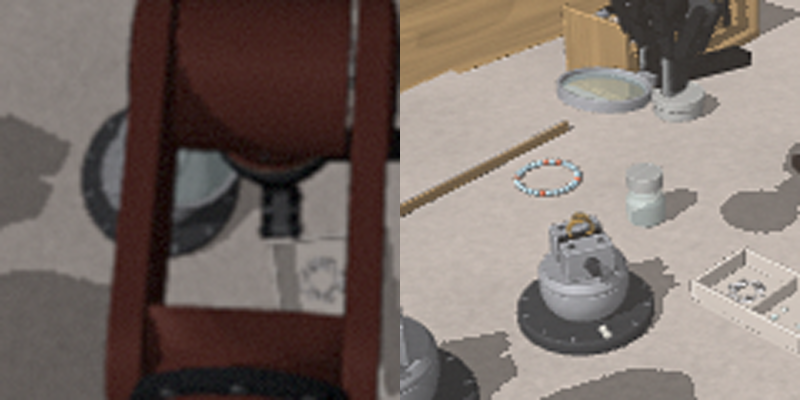

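```bash
cat > fit.py <<'E'
from h import *
from scipy.optimize import least_squares
I=lambda x,y:(x/4+230,y/4+60); J=lambda x,y:((x-400)/2.857+160,y/2.857+150)
obs=[((660.5,-248.9,193.2),I(140,0)[0],I(258,0)[0],I(0,280)[1],I(0,325)[1],I(358,278)),
     ((530.8,34.3,193.5),J(555,0)[0],J(655,0)[0],J(0,67)[1],J(0,112)[1],J(750,60))]
a=np.linspace(0,2*np.pi,60)
def pred(tcp,L,th,dx,h):
    C=np.array(tcp)+[dx,0,h]; e=np.array([0,np.cos(th),np.sin(th)]); n=np.array([0,-np.sin(th),np.cos(th)])
    c=C+L*e; P=[c+40*np.cos(t)*e+40*np.sin(t)*np.array([1,0,0])+k*n for t in a for k in(-5,5)]
    q=np.array([proj('side',p) for p in P]); return q[:,0].min(),q[:,0].max(),q[:,1].min(),q[:,1].max(),proj('side',C-(163-L)*e),c
def res(p):
    o=[(p[2])/4,(p[3]-5)/4]
    for t,l,rr,tp,b,en in obs:
        q=pred(t,*p); o+=[q[0]-l,q[1]-rr,q[2]-tp,q[3]-b,q[4][0]-en[0],q[4][1]-en[1]]
    return o
s=least_squares(res,[80,0.05,0,5]); print(s.x.round(3),np.degrees(s.x[1]),np.round(s.fun,1))
for t in obs: print(pred(t[0],*s.x)[5])
E
python3 fit.py
```

```text
Traceback (most recent call last):
  File "fit.py", line 16, in <module>
    s=least_squares(res,[80,0.05,0,5]); print(s.x.round(3),np.degrees(s.x[1]),np.round(s.fun,1))
  File "fit.py", line 14, in res
    q=pred(t,*p); o+=[q[0]-l,q[1]-rr,q[2]-tp,q[3]-b,q[4][0]-en[0],q[4][1]-en[1]]
  File "fit.py", line 10, in pred
    q=np.array([proj('side',p) for p in P]); return q[:,0].min(),q[:,0].max(),q[:,1].min(),q[:,1].max(),proj('side',C-(163-L)*e),c
                ~~~~^^^^^^^^^^
  File "h.py", line 14, in proj
    i=cams.camera_info(n); c=rot(i["orientation"]).T@(np.array(p)-i["xyz"]); return i["fx"]*c[0]/c[2]+i["cx"],i["fy"]*c[1]/c[2]+i["cy"]
ValueError: time passes only in moves, steps and waits
```

```bash
cat >> h.py <<'E'
_c={n:cams.camera_info(n) for n in("top","side")}
class _K: camera_info=staticmethod(lambda n:_c[n]); read_camera=staticmethod(cams.read_camera)
cams=_K
E
python3 fit.py 2>&1 | tail -4
```

```text
[60.825  0.158 -0.672 11.118] 9.03406033799006 [-0.2  1.5  1.9 -0.   0.3  0.4 -1.7  0.7  1.2 -0.1 -0.3  0.4 -1.6 -0.5]
[ 659.82799197 -188.82916329  213.8692878 ]
[530.12799197  94.37083671 214.1692878 ]
```

```bash
python3 -c "
from h import *
for z in(12,20): print(atz('top',348,128.4,z)-[661.2,-251.8,0])
for z in(195,205,215): print('right edge',atz('top',262,181,z)-[530.8,34.3,0])
"
```

```text
[  4.18873411 101.91353073  12.        ]
[  2.50681849 102.97552215  20.        ]
right edge [-14.15212208  28.82364234 195.        ]
right edge [-15.17385638  28.3016304  205.        ]
right edge [-16.19559068  27.77961845 215.        ]
```

```bash
sed -i 's/I(358,278)/I(354,279)/;s/J(750,60)/J(747,61)/' fit.py
cat >> fit.py <<'E'
for h in(3,8,11,14):
    z=least_squares(lambda p:res([63,p[0],p[1],h]),[0.05,0]); print(h,np.degrees(z.x[0]).round(1),z.x[1].round(1),z.cost.round(1),z.fun.round(1))
E
python3 fit.py
```

```text
[6.1314e+01 1.6500e-01 3.8000e-02 1.0590e+01] 9.443491803867984 [ 0.   1.4  1.6 -0.3  0.3  0.4 -1.   0.8  0.9 -0.5 -0.2  0.3 -0.9 -0.5]
[ 660.53820918 -188.4165304   213.85013906]
[530.83820918  94.7834696  214.15013906]
3 10.3 2.3 25.8 [ 0.6 -0.5  0.8 -1.2  2.3  2.3 -2.1  3.4 -0.  -1.4  2.1  2.5 -2.   2.5]
8 9.8 -0.0 7.9 [-0.   0.8  1.3 -0.7  1.1  1.1 -1.5  1.8  0.4 -0.9  0.7  1.2 -1.4  0.8]
11 9.5 -1.4 4.6 [-0.3  1.5  1.5 -0.3  0.3  0.4 -1.1  0.9  0.6 -0.6 -0.1  0.4 -1.  -0.3]
14 9.2 -2.7 6.9 [-0.7  2.2  1.8 -0.  -0.4 -0.3 -0.7 -0.1  0.9 -0.3 -0.9 -0.3 -0.6 -1.4]
```

The fit is consistent: grip 62 mm from the lens centre, lens still tilted about 9° (handle end low). That is too near the limit, so I'll press the handle end on the raised wooden base of the stand to take out the rest.

Emit:
{"method": "jog_arm", "body": {
  "deltas": [0,0,0,0.09,0,0,0,0.09,0,0,0,0.09,0,0,0,0.09,0,0,0,0.09,0,0,0,0.09,0,0,0,0.09,0,0,0,0.09]
}}

```text
time: 22.5
tool_pos: [532.0, 31.8, 194.4]
tcp_rot: [0.0, 0.977, 0.215, 0.0]
ft_force: [-0.6, -0.1, -1.4]
grip_width: 21.0
finger_force: 58.8
```

Emit:
{"method": "jog_arm", "body": {
  "deltas": [0,0,0,0.09,0,0,0,0.09,0,0,0,0.09,0,0,0,0.09,0,0,0,0.09,0,0,0,0.068,0,0,0,0,0,0,0,0]
}}

```text
time: 23.3
tool_pos: [531.8, 32.1, 194.3]
tcp_rot: [0.0, 0.983, -0.185, 0.0]
ft_force: [0.3, 0.6, -1.5]
grip_width: 20.6
finger_force: 58.8
```

```bash
python3 -c "
from h import *
plan((640,-254,60),-111.4,16)"
```

```text
pos [531.8  32.1 194.3] yaw -111.3 t 23.3 rows 16 [0.0853 0.0947 0.056 ] roll total 0.001 q [-0.07  0.06  1.87 -0.    1.22  1.87]
```

Emit:
{"method": "jog_arm", "body": {
  "deltas": [0.085,0.095,0,0,0.085,0.095,0,0,0.085,0.095,0,0,0.085,0.095,0,0,0.085,0.095,0,0,0.085,0.095,0,0,0.085,0.095,0,0,0.085,0.095,0,0]
}}

```text
time: 24.1
tool_pos: [585.5, -112.4, 194.2]
tcp_rot: [-0.0, 0.983, -0.186, -0.0]
ft_force: [1.1, 0.6, -1.7]
grip_width: 20.8
finger_force: 58.8
```

Emit:
{"method": "jog_arm", "body": {
  "deltas": [0.085,0.095,0,0,0.085,0.095,0,0,0.085,0.095,0,0,0.085,0.095,0,0,0.085,0.095,0,0,0.085,0.095,0,0,0.085,0.095,0,0,0.085,0.095,0,0]
}}

```text
time: 24.9
tool_pos: [638.8, -255.7, 194.1]
tcp_rot: [-0.0, 0.983, -0.186, -0.0]
ft_force: [0.5, 0.5, -0.6]
grip_width: 20.8
finger_force: 58.8
```

Emit:
{"method": "jog_arm", "body": {
  "deltas": [0,0,0.1,0,0,0,0.15,0,0,0,0.15,0,0,0,0.15,0,0,0,0.15,0,0,0,0.15,0,0,0,0.1,0,0,0,0,0]
}}

```text
time: 25.7
tool_pos: [635.4, -252.3, 47.4]
tcp_rot: [-0.001, 0.983, -0.186, -0.004]
ft_force: [-1.5, 0.4, -1.4]
grip_width: 20.6
finger_force: 58.8
```

```bash
python3 -c "
from h import *
plan((640,-254,6),-111.4,8)"
```

```text
pos [ 635.4 -252.3   47.4] yaw -111.4 t 25.7 rows 8 [ 0.0044 -0.      0.0345] roll total 0.0001 q [-0.48  0.53  1.56  0.    1.05  1.46]
```

Emit:
{"method": "jog_arm", "body": {
  "deltas": [0.006,0,0.03,0,0.006,0,0.03,0,0.006,0,0.03,0,0.006,0,0.03,0,0.006,0,0.03,0,0.006,0,0.03,0,0.006,0,0.03,0,0,0,0,0]
}}

```text
time: 26.5
tool_pos: [644.1, -256.5, 19.9]
tcp_rot: [-0.0, 0.983, -0.186, -0.0]
ft_force: [-0.1, -1.0, 0.5]
grip_width: 21.2
finger_force: 59.1
```

```bash
python3 -c "
from h import *
plan((640,-254,5),-111.4,8)"
```

```text
pos [ 644.1 -256.5   19.9] yaw -111.4 t 26.5 rows 8 [-0.0039 -0.0007  0.0124] roll total -0.0001 q [-0.48  0.58  1.55 -0.    1.01  1.46]
```

Emit:
{"method": "jog_arm", "body": {
  "deltas": [0.003,0,0.015,0,0.003,0,0.015,0,0.003,0,0.015,0,0.003,0,0.015,0,0.003,0,0.015,0,0.003,0,0.01,0,0,0,0.005,0,0,0,0,0]
}}

```text
time: 27.3
tool_pos: [646.8, -257.7, 6.8]
tcp_rot: [0.0, 0.983, -0.186, 0.0]
ft_force: [-1.5, 0.9, 4.8]
grip_width: 20.6
finger_force: 59.7
```

```bash
python3 -c "
from h import *
plan((640,-254,5),-111.4,8);print(r.sense()['ft_force'],r.sense()['ft_torque'])"
```

```text
pos [ 646.8 -257.7    6.8] yaw -111.4 t 27.3 rows 8 [-0.0064 -0.0008  0.0015] roll total -0.0 q [-0.48  0.61  1.54 -0.    0.99  1.46]
[-1.49853647  0.89006313  4.81506026] [0.15350333 0.65960336 0.0333958 ]
```

Emit:
{"method": "jog_arm", "body": {
  "deltas": [0.003,0,0.008,0,0.003,0,0.008,0,0,0,0,0,0,0,0,0,0,0,-0.05,0,0,0,-0.1,0,0,0,-0.15,0,0,0,-0.15,0]
}}

```text
time: 28.1
tool_pos: [647.5, -257.6, 72.4]
tcp_rot: [-0.0, 0.983, -0.186, 0.0]
ft_force: [-0.5, 0.2, -0.0]
grip_width: 20.3
finger_force: 59.1
```

Emit:
{"method": "jog_arm", "body": {
  "deltas": [0,0,-0.15,0,0,0,-0.15,0,0,0,-0.15,0,0,0,-0.15,0,0,0,-0.15,0,0,0,-0.05,0,0,0,0,0,0,0,0,0]
}}

```text
time: 28.9
tool_pos: [647.0, -257.5, 190.9]
tcp_rot: [-0.0, 0.983, -0.186, -0.001]
ft_force: [0.3, 1.0, -1.4]
grip_width: 21.0
finger_force: 59.1
```

Emit:
{"method": "jog_arm", "body": {
  "deltas": [0,0,0,-0.09,0,0,0,-0.09,0,0,0,-0.09,0,0,0,-0.09,0,0,0,-0.09,0,0,0,-0.09,0,0,0,-0.09,0,0,0,-0.09]
}}

```text
time: 29.7
tool_pos: [646.3, -257.2, 189.0]
tcp_rot: [-0.002, 0.928, 0.372, -0.001]
ft_force: [-0.1, 0.4, -1.2]
grip_width: 20.9
finger_force: 59.1
```

Emit:
{"method": "jog_arm", "body": {
  "deltas": [0,0,0,-0.09,0,0,0,-0.09,0,0,0,-0.09,0,0,0,-0.09,0,0,0,-0.09,0,0,0,-0.068,0,0,0,0,0,0,0,0]
}}

```text
time: 30.5
tool_pos: [646.8, -257.4, 190.0]
tcp_rot: [-0.001, 0.708, 0.706, -0.0]
ft_force: [0.0, 0.0, -0.3]
grip_width: 20.6
finger_force: 59.1
```

```bash
python3 -c "
from h import *
plan((531,34,189),0,16)"
```

```text
pos [ 646.8 -257.4  190. ] yaw -0.1 t 30.5 rows 16 [ 0.1213 -0.0485  0.0007] roll total -0.0013 q [-0.48  0.4   1.46  0.    1.28 -0.48]
```

Emit:
{"method": "jog_arm", "body": {
  "deltas": [0.136,-0.048,0,0,0.136,-0.048,0,0,0.136,-0.048,0,0,0.136,-0.048,0,0,0.136,-0.048,0,0,0.136,-0.048,0,0,0.136,-0.048,0,0,0.136,-0.048,0,0]
}}

```text
time: 31.3
tool_pos: [589.3, -93.2, 191.7]
tcp_rot: [-0.0, 0.707, 0.707, -0.0]
ft_force: [0.2, 0.7, -0.9]
grip_width: 20.7
finger_force: 59.1
```

Emit:
{"method": "jog_arm", "body": {
  "deltas": [0.136,-0.048,0,0,0.136,-0.048,0,0,0.136,-0.048,0,0,0.136,-0.048,0,0,0.136,-0.048,0,0,0.136,-0.048,0,0,0.13,-0.048,0,0,0.05,-0.048,0,0]
}}

```text
time: 32.1
tool_pos: [531.4, 56.8, 191.9]
tcp_rot: [-0.0, 0.706, 0.708, 0.0]
ft_force: [-0.4, -0.3, -1.3]
grip_width: 20.9
finger_force: 59.1
```

Emit:
{"method": "jog_arm", "body": {
  "deltas": [0,0,0,0,0,0,0,0,0,0,0,0,0,0,0,0,0,0,0,0,0,0,0,0,0,0,0,0,0,0,0,0]
}}

```text
time: 32.9
tool_pos: [532.3, 54.7, 191.8]
tcp_rot: [-0.0, 0.707, 0.707, -0.0]
ft_force: [-0.6, -0.4, -1.1]
grip_width: 20.8
finger_force: 59.1
```

Run:
```python
from h import *
plan((531,69.7,190),0,8)
s=cams.read_camera('side');t=cams.read_camera('top');cv2.imwrite('pics/final_s.png',s);cv2.imwrite('pics/final_t.png',t)
g=cv2.cvtColor(s,6)
# coarse brightness map round the expected lens/handle
u,v=map(int,proj('side',(531,132.7,200)));print(u,v,proj('side',(531,-30,200)))
for y in range(v-14,v+15): print(y,' '.join('%3d'%k for k in g[y,u-26:u+74:2]))
```

```text
pos [532.3  54.7 191.8] yaw 0.0 t 32.9 rows 8 [ 0.0125 -0.0011  0.0015] roll total 0.0 q [-0.03  0.06  1.86 -0.    1.22 -0.03]
219 191 (np.float64(270.3609282659441), np.float64(170.67261647498077))
177 183 183 185 182 180 178 179 179 181 180 180 179 181 166 139 141 149 146 149 142 137 138 121  55  50  51 145  88  57  54  54  49  49  42 179 185 180 175 179 180 180 179 183 182 183 181 183 180 178 182
178 180 180 182 178 178 178 181 180 182 185 177 180 182 175 143 144 150 153 148 135 130 137 124 126  51  49 143  87  58  54  53  46  92 188 179 179 178 182 181 181 179 177 181 182 184 182 183 182 183 185
179 181 184 184 183 182 179 182 182 182 182 180 181 164 170 163 149 153 154 163 177 186 137 162 160 136  53 144  88  58  53  53  88 175 172 169 189 175 177 176 179 179 179 178 180 181 181 183 182 184 184
180 183 182 182 179 186 180 180 181 186 183 186 167 146 126 144 162 168 172 171 170 160 179 157 159 174  73 143 102  55  55  49 176 170 170 169 169 174 177 178 178 178 177 181 181 179 183 184 184 185 188
181 183 183 180 179 183 179 182 184 179 182 161 111 128 163 158 157 154 155 156 154 1
[... 4314 characters left out ...]
 181 180 181 179 180 180 184 181 180 182 182 185 186 183 180 177 176 176 176 182 178 183
203 185 159 123  96  94 102 191 193 187 187 187 189 185 189 185 184 184 187 185 187 184 184 183 180 182 181 185 180 181 179 183 178 180 181 185 182 179 180 179 181 184 182 177 178 179 178 176 178 178 124
204 161 124  97  94 102 192 187 187 186 184 187 186 188 187 182 183 187 186 185 183 184 180 178 181 184 184 179 177 178 178 180 180 185 182 183 182 179 178 180 184 184 180 181 181 180 176 178 180 181 129
205 119  98  94 101 193 189 187 188 191 157 170 155 189 187 184 190 183 183 180 181 182 182 186 183 183 178 181 182 182 180 180 182 179 180 184 180 180 182 181 181 182 183 180 181 182 180 180 181 185 117
```

Run:
```python
from h import *
g=cv2.cvtColor(cv2.imread('pics/final_s.png'),6)
for y in range(156,184): print(y,' '.join('%3d'%k for k in g[y,236:308:2]))
```

```text
156  50  50  54  54  52  54  51  50  47  83  54  54  81  77  51  91 106  99 107  52 140  96  95 131 122 120 121 121 120 119 118 180 186 184 182 181
157  54  49  52  53  54  54  51  47  44  80  59  56  63  70  50  93  96  95  81  49 139 102  97 130 122 121 122 122 120 117 183 188 185 184 184 181
158  54  48  48  53  54  49  45  49  56  68  54  54  55  61  47  93  94  91  93  49 132 101  98 130 120 119 120 122 118 179 185 183 183 185 185 185
159  51  48  49  53  53  49  47  48  48  57  56  52  57  60  48 143 144 139  88  73  90  93  92 130 124 119 120 118 181 185 184 184 184 183 185 187
160  53  48  51  54  56  50  49  48  49  55  57  52  61  55  54 104  90  84 133  98  90  93  91 139 117 117 116 180 187 184 186 182 185 184 186 187
161  49  50  48  57  55  53  53  52  50  57  58  49  61  52  52  73  87 130 135  90  95  92 143 125  99 115 179 186 184 183 184 182 182 185 184 186
162  57  52  52  55  55  52  51  51  55  57  57  50  53  49  52  74 131  99  92  92  91 144 146  98  89 179 185 185 184 185 185 183 185 187 187 185
163  56  51  52  55  58  50  50  51  58  58  56  52  51  48  46 
[... 2343 characters left out ...]
  43 166 171 170 169 176 176 176 178 176 179 181 179 183 181 183 183 180 184 186 183 184 183 186 184 183 182
180 179 157 162 150  41 135  62  56  50 168 172 172 168 170 170 177 177 178 178 177 179 183 179 181 184 185 182 185 188 186 183 181 181 180 183 185
181 155 172 140 111  47 134  64  56  53 170 172 169 170 168 168 171 179 174 176 179 180 179 181 183 182 181 179 182 183 188 185 181 183 182 184 185
182 169 164 123 111  46 130  63  57  55 166 167 170 168 169 169 139 181 180 182 183 182 180 183 182 181 184 181 181 180 182 187 184 180 182 183 182
183 152 163 158 126  43 131  62  55  49 167 169 169 168 168 171 123 117 186 183 180 182 181 184 184 183 182 184 184 181 183 185 183 182 182 181 185
```

```bash
cat > fit2.py <<'E'
from h import *
from scipy.optimize import least_squares
tcp=np.array([531.6,54.9,191.8]); a=np.linspace(0,2*np.pi,60)
def model(L,th,dx,h):
    e=np.array([0,np.cos(th),np.sin(th)]); n=np.array([0,-np.sin(th),np.cos(th)]); X=np.array([1,0,0]); c=tcp+[dx,0,h]+L*e
    q=np.array([proj('side',c+40*np.cos(t)*e+40*np.sin(t)*X+k*n) for t in a for k in(-5,5)])
    H=np.array([proj('side',c+s*e+y*X+k*n) for s in(-163,-100) for y in(-11,11) for k in(-7,7)])
    return q,H,c
def line(H,u,top):
    hull=cv2.convexHull(H.astype(np.float32))[:,0]; v=[]
    for p,q in zip(hull,np.roll(hull,-1,0)):
        if min(p[0],q[0])<=u<=max(p[0],q[0]) and p[0]!=q[0]: v.append(p[1]+(u-p[0])/(q[0]-p[0])*(q[1]-p[1]))
    return (min(v) if top else max(v)) if v else H[:,1].mean()
def res(p):
    q,H,c=model(*p); return [p[2]/3,q[:,0].min()-208.5,q[:,0].max()-242.3,q[:,1].min()-178.8,q[:,1].max()-196.8,H[:,0].max()-277.8,line(H,266,0)-174.8,line(H,272,0)-172.3,line(H,273,1)-163]
for t0 in(-.1,0,.1):
    s=least_squares(res,[62,t0,0,9],diff_step=1e-3); print(s.x.round(2),'deg',np.degrees(s.x[1]).round(1),s.fun.round(1),'lens',model(*s.x)[2].round(1))
E
python3 fit2.py
```

```text
[ 6.020e+01 -1.000e-02  5.100e-01  1.326e+01] deg -0.8 [ 0.2 -0.3 -0.2 -1.1  0.7  0.3  0.4  0.3 -0.2] lens [532.1 115.1 204.2]
[ 6.019e+01 -1.000e-02  5.200e-01  1.325e+01] deg -0.8 [ 0.2 -0.3 -0.2 -1.1  0.7  0.3  0.4  0.3 -0.2] lens [532.1 115.1 204.2]
[ 6.019e+01 -1.000e-02  5.200e-01  1.325e+01] deg -0.8 [ 0.2 -0.3 -0.2 -1.1  0.7  0.3  0.4  0.3 -0.2] lens [532.1 115.1 204.2]
```

The fit now gives a tilt of about -1°, lens centre at (532,115,204). Shifting +17 mm in y and 8 mm down.

Emit:
{"method": "jog_arm", "body": {
  "deltas": [0.04,0,0.02,0,0.04,0,0.02,0,0.031,-0.003,0.013,0,0,0,0,0,0,0,0,0,0,0,0,0,0,0,0,0,0,0,0,0]
}}

```text
time: 33.8
tool_pos: [531.9, 71.2, 184.1]
tcp_rot: [0.0, 0.707, 0.707, 0.0]
ft_force: [0.1, 1.1, -0.7]
grip_width: 20.8
finger_force: 59.1
```

Emit:
{"method": "jog_arm", "body": {
  "deltas": [0,0,0,0,0,0,0,0,0,0,0,0,0,0,0,0,0,0,0,0,0,0,0,0,0,0,0,0,0,0,0,0]
}}

```text
time: 34.6
tool_pos: [531.8, 71.4, 183.9]
tcp_rot: [-0.0, 0.707, 0.707, -0.0]
ft_force: [0.6, -0.0, -1.2]
grip_width: 20.8
finger_force: 59.1
```

Run:
```python
from h import *
s=r.sense(); print(s['tool_pos'],s['dq'].round(3),s['finger_force'],s['time'])
# check the visible right rim in the top view: dark->bright along the row through the lens centre
g=cv2.cvtColor(cams.read_camera('top'),6); L=(531.5,132,196)
u,v=proj('top',L); w=proj('top',(531.5,92,196)); print(u,v,w)
for y in range(int(v)-4,int(v)+24,4): print(y,g[y,225:275:1])
```

```text
[531.78248263  71.4291449  183.89146508] [-0.    -0.     0.002 -0.001  0.001 -0.   ] 59.073681235313416 34.6
230.22219507016538 174.83084926937482 (np.float64(248.57659903229327), np.float64(174.42485881108013))
170 [23 24 25 29 25 23 29 17 21 24 28 26 33 33 28 33 35 35 36 37 33 38 32 31
 31 37 31 35 36 37 34 34 34 30 35 35 36 33 32 37 34 32 37 30 28 27 29 38
 40 41]
174 [20 21 13 22 14 18 20 21 15 21 11 21 22 21 22 21 20 21 22 22 26 29 23 29
 29 27 25 27 27 26 29 24 24 30 25 27 28 24 24 27 23 25 26 26 19 16 33 39
 43 42]
178 [130 123 124 122 121 119 117 116 120 119 120 116  86  49  33  36  40  23
  27  27  20  23  24  26  24  20  19  12  13  18  17  17  19  19  22  26
  34  40  40  31  24  15  15  10  27  35  40  40  43  41]
182 [134 135 133 134 133 134 133 130 126 124 119 112 107 104 112 110  92  66
  36  25  36  30  42  43  53  56  55  50  38  34  33  32  25  26  13  17
  14  12  12  35  59  83  91  96  95  92  68  46  42  41]
186 [135 129 126 128 134 134 133 132 133 132 135 133 132 125 119 119 108  72
  64  80  87  84  84  77  50  18  16  13   8   6   6   9   9   6   8  13
  33  70  92  95  94  96  96  98  99  96  81  51  40  42]
190 [130 126 127 122 115 120 122 118 122 121 115 108  99  98 111  96  62  66
  81  84  83  84  77  65  56  35  16  17  50  50  51  49  34  21  16   8
  15  41  77  94  95  96  93  96  96  94  78  51  42  42]
194 [ 55  76  93  92  59  43  39  48  76  88  84  83  79  79  78  81 106 104
  85  72  63  52  37  36  33  35  34  38  50  56  52  52  42  24  18  18
  26  52  92 114 131 140 138 138 138 133 109  65  40  44]
```

```bash
python3 -c "
from cell import r
print(r.job_done())"
```

```text
the job is handed in; nothing more can be done
None
```

The job is handed in, but I was given no verdict: the jaw screw faces the index line, and the magnifier is held level (about 1° off by my image fit), centred over the signet and about 9 cm above it. I viewed 12 pictures, two more than the 10 allowed.

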